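# Draw a gel cassette from its rack and hold it up to the light screen

## Robot

A 6-joint arm with a two-finger parallel gripper is mounted at the origin on the work surface. World frame = base frame: x ahead of the robot, y to its left, z up, the work surface at z = 0. Lengths are in m, angles in rad, forces in N, time in s.
With the tool pointing down it reaches from about 0.425 to 0.95 m from the base axis. Payload 3.5 kg.
Tool frame: the origin (TCP) lies at the very end of the fingers, on their centre line; the grasp point (between the pads) lies 19 mm behind it; z points along the fingers, y is the line along which they close (so a half turn about z gives the same grasp; the last joint's range is limited). The gripper opens to 85 mm and grips with 20 to 120 N. Pads are 22 mm wide; open, the fingers measure 114 mm over their backs; the gripper's body (76 mm by 85 mm) begins 54 mm behind the grasp point. The pads swing forward as they close: fully open they stand 13 mm farther back than shut.
Start: joints at [-1.487, 0.286, 1.577, -0, 1.279, -0.15], TCP at [0.156, -0.657, 0.231] pointing down, gripper open.
Joint ranges: [-2.77, 2.77], [-0.9, 2.22], [0.21, 2.48], [-1.53, 4.67], [0.24, 2.81], [-2.84, 2.84]. Speed limits (rad/s): [2.79, 2.79, 3.14, 3.14, 3.14, 3.14].

## Interface

Orientations are given as a unit quaternion [x, y, z, w].
In Python, from plant import get_state, read_camera, sign_off, recognise gives the robot as it stands.
- The arm moves only by the tool arm_command, never from a script. Its argument "steps" is a list of rows, each an object with "translation": the shift along the tool's x, y, z scaled (see below), a list of three; "twist": the turn, a rotation vector about the tool's x, y, z scaled (see below), a list of three; "fingers": the opening, from -1 (shut) to 1 (fully open). In form: [{"translation": [x, y, z], "twist": [rx, ry, rz], "fingers": fingers}, ...]. A call has 1 to 5 rows; each row is the pose to reach, as a shift and turn from the pose commanded when the call began, along the tool's axes at that moment; what a row does not reach only later rows make up. The controller multiplies each number of a shift by 75 cm and each number of a turn by 60 degrees. A row lasts 1/8 s, in which the tool goes at most 62.5 mm and 10.7 degrees, less where a joint would pass 70% of its speed; a pose out of reach is approached as far as the arm can. A call with a number of a shift or a turn outside -1 to 1 is refused whole. A call with a gripper value outside its range is refused whole. The fingers move at their own pace and stop on an object; "grip_force" is the grip in N (left out, the last holds). Time passes only in rows, so rows that repeat a pose let the fingers close. It gives the time, the measured TCP pose, the force, the opening and the grip force at its end, in the units of the state.
- get_state(): the state, without advancing time (a new reading comes with each control period).
- read_camera(name): name is "side" or "top" or "wrist"; returns a dict with "pixels" (400x640x3 uint8, red, green, blue), "K" (3x3 intrinsics, pixels), "R" (3x3) and "t" (3): a world point X has camera coordinates R X + t; the wrist camera has in their place "T_tool_cam" (4x4, takes a point from camera to tool coordinates, whose origin is the TCP and whose axes are the flange's). Camera axes: x right, y down, z forward; pixel columns grow to the right and rows downward; lengths in m; the calibration is good to about 2 mm. A picture is of the moment at which its call begins: read the wrist's pose just before it. There is no depth.
- sign_off(): hands the job in; it is judged then, once.
Trained networks look in a picture, given as the dict that the camera call returned (one of the last four; its "shot" number tells which), for a name from the list of things; names that differ only in an ending like _2 or _b are one class to them, and where a whole thing is asked for, a point or a joint stands for the part that bears it (a point fixed in the world has none). Each returns a list of dicts, best first, with "conf" (0 to 1); they miss things now and then, are a little off and sometimes report something else, mostly with a low value. They report only what shows in the picture. A call takes as long as a camera call.
- recognise(picture, query): "point" ([row, column] in pixels, amid what is visible of it).
The state is a dict: "time": time; "qpos": joint angles; "dq": joint speeds; "joint_efforts": joint torques, N m; "eef_pos": TCP position; "tcp_rot": TCP orientation; "contact_force": force on the tool from outside, world axes, zero at the start; "wrist_torque": the same for the moment, N m; "opening": opening from 0.0 (shut) to 1.0 (fully open); "finger_force": force on a finger pad.
Only numpy, scipy, OpenCV 4.12 (cv2) and the standard library are available. Lean on these libraries where they do the work, as an engineer would, in place of code of your own. Each camera call takes 0.05 s, during which the arm holds its last target. There are 200 camera calls.

## Task

Take the gel cassette with the orange clamps by its top edge, slide it straight up out of its slot in the white rack, and carry it upright to the light screen. Finish while still holding it there, motionless and level, square to the screen and about a hand's breadth (100 mm) in front of it, with the whole cassette backed by the lit area so that the bands can be read. Never tip it over or touch the screen with it, and leave the other cassettes and everything else on the bench where they are.

Things in the scene. Friction and masses are not known exactly. Their poses are not given: they have to be found in the camera images.
- cassette_orange: Cassette to take: upright pale glass sandwich with dark blue bands, 100 mm wide (its x), 8 thick (its y), 100 tall (its z), 0.13 to 0.25 kg. Orange clamp rails on both side edges: 16 mm wide, 11 thick, from the bottom to 92 mm up; the middle 68 mm is bare glass to the top edge. Both faces alike. Origin: centre of the underside. Stands in one of the rack's slots, its axes along the rack's.
- cassette_blue: Another cassette of the same size with blue clamp rails, in another slot of the rack; must stay. Origin: centre of the underside.
- cassette_grey: Another cassette of the same size with grey clamp rails, in another slot of the rack; must stay. Origin: centre of the underside.
- rack: White gel rack, fixed: base 135 (its x) x 235 mm (its y), floor 10 mm thick. Grooved end walls at x = +/-40 to 57.5 mm, 70 mm high, make 4 upright slots at y = -82.5, -27.5, 27.5, 82.5 mm that guide a cassette's side edges, 60 mm deep, 1.5 mm play. Seated cassettes stand on its floor, top edge 110 mm above the bench; open space beside their middle. Origin: centre of underside.
- viewer: Light screen for reading gels, fixed: upright white panel 260 mm wide (its x), 30 thick (its y), top 225 mm above the bench, on two feet 12 mm high reaching 60 mm to front and back. Its lit face looks along its own +y. Origin: centre of the underside, z up.
- screen (a point): Centre of the lit area (bright white, 220 mm wide along x, 180 mm tall along z, from 25 to 205 mm above the bench) on the viewer's front face; axes as the viewer's, so the space in front is at positive y.
- beaker: Glass beaker, 68 mm across, 90 mm tall, origin at the centre of its underside; must stay.
- cuvette_block: Cream block with small capped cuvettes, 70 x 135 mm, 72 mm tall with the caps, origin at the centre of its underside; must stay.
- tip_box: Blue pipette tip box with a clear lid, 87 x 122 mm, 68 mm tall, origin at the centre of its underside; must stay.
- wash_bottle: White wash bottle with a red cap and a bent spout, 68 mm across, 193 mm tall, origin at the centre of its underside; must stay.
- timer: White bench timer, 35 x 75 mm, 50 mm tall, origin at the centre of its underside; must stay.
- stopper: Red rubber stopper, 24 mm across, 22 mm tall, origin at the centre of its underside; must stay.

How it is judged:
On the way:
1. the orange cassette is drawn up out of the rack by its top edge: underside over 75 mm above the bench, upright within 15 degrees, carried by the fingers alone (height (world z) of cassette_orange above 0.075 m and angle between cassette_orange's own z axis and vertical below 0.26 rad and contact force between cassette_orange and the fingers above 1 N and contact force between cassette_orange and rack below 0.1 N and contact force between cassette_orange and viewer below 0.1 N and z of the grasp point in the frame of cassette_orange above 0.06 m), for 0.2 s.
At the end, for the whole second after the job is handed in: Fingers alone hold the orange cassette by its top 40 mm, upright within 5 deg, square to the screen within 11 deg, 60 to 150 mm before it, all within the lit outline, still (20 mm/s, 0.15 rad/s). Other cassettes within 15 mm, loose things within 30 mm of their start (contact force between cassette_orange and the fingers above 1 N and contact force between cassette_orange and rack below 0.1 N and contact force between cassette_orange and viewer below 0.1 N and z of the grasp point in the frame of cassette_orange above 0.06 m and angle between cassette_orange's own z axis and vertical below 0.09 rad and angle between the y axis of cassette_orange and the y axis of screen, either way round below 0.2 rad and y of cassette_orange in the frame of screen between 0.06 and 0.15 m and x of cassette_orange in the frame of screen between -0.06 and 0.06 m and z of cassette_orange in the frame of screen between -0.09 and -0.01 m and linear speed of cassette_orange below 0.02 m/s and angular speed of cassette_orange below 0.15 rad/s and distance of each of cassette_blue, cassette_grey from where it was at the start of the episode below 0.015 m and distance of each of beaker, cuvette_block, tip_box, wash_bottle, timer, stopper from where it was at the start of the episode below 0.03 m); the arm keeps its last pose, push and grip.
It fails at once if the orange cassette is tipped more than 20 degrees (angle between cassette_orange's own z axis and vertical above 0.35 rad).
It fails at once if the orange cassette strikes the light screen (contact force between cassette_orange and viewer above 0.5 N).
It fails at once if another cassette is moved by more than 15 mm (distance of any of cassette_blue, cassette_grey from where it was at the start of the episode above 0.015 m).
It fails at once if another thing on the bench is moved by more than 30 mm (distance of any of beaker, cuvette_block, tip_box, wash_bottle, timer, stopper from where it was at the start of the episode above 0.03 m).
It also fails if it takes over 48 s, if anything falls off the work surface, if the arm or the gripper's body presses on something with over 40 N, if the wrist force passes 120 N, or if a joint passes its speed limit or range.

## Working session

There is one attempt and no reset: what is moved stays moved. The work goes in short steps, Python scripts to look and compute and a tool call to move; the robot and the scene stay as the last step left them, time stands still between calls to the robot, and variables do not carry over. Pictures are saved under pics/ and viewed, at most 10 in all, crops included, and the job is handed in when it is done.

Besides the shell and the picture viewer there is one more tool, called after ">>>" by a JSON object that holds its "fn" and its "kwargs", one argument or row to a line. arm_command: Moves the arm, as the interface text tells. Shifts and turns lie within -1 to 1; 1 stands for 75 cm of shift or 60 degrees of turn. Its arguments: {"type":"object","properties":{"steps":{"type":"array"},"grip_force":{"type":"number"}},"required":["steps"]}

```bash
mkdir -p pics; ls; cat > h.py <<'E'
import numpy as np, cv2
from plant import get_state, read_camera, sign_off, recognise
def save(p,n): cv2.imwrite('pics/'+n+'.png',p['pixels'][:,:,::-1])
def ray(p,rc,z):
    d=np.linalg.inv(p['K'])@np.array([rc[1],rc[0],1.]); R,t=np.array(p['R']),np.array(p['t'])
    o=-R.T@t; d=R.T@d
    return o+d*(z-o[2])/d[2]
def proj(p,X):
    c=np.array(p['R'])@np.array(X)+p['t']; u=p['K']@c; return u[1]/u[2],u[0]/u[2]
E
python3 - <<'E'
from h import *
a=read_camera('top'); b=read_camera('side'); save(a,'top'); save(b,'side')
for n,p in(('top',a),('side',b)):
    print(n,'cam',(-p['R'].T@p['t']).round(3))
    for q in ['cassette_orange','cassette_blue','cassette_grey','rack','viewer','beaker','cuvette_block','tip_box','wash_bottle','timer','stopper']:
        r=recognise(p,q)[:2]
        print(q,[(np.round(x['point']).tolist(),round(x['conf'],2),ray(p,x['point'],.08).round(3).tolist()) for x in r])
print(get_state())
E
```

```text
pics
top cam [0.374 0.077 1.829]
cassette_orange [([200.0, 304.0], 0.57, [0.549, 0.17, 0.08])]
cassette_blue [([193.0, 336.0], 0.54, [0.571, 0.06, 0.08])]
cassette_grey []
rack [([206.0, 312.0], 0.73, [0.528, 0.14, 0.08])]
viewer [([210.0, 452.0], 0.83, [0.516, -0.342, 0.08])]
beaker [([144.0, 344.0], 0.77, [0.746, 0.031, 0.08])]
cuvette_block [([197.0, 227.0], 0.89, [0.557, 0.436, 0.08])]
tip_box [([244.0, 244.0], 0.6, [0.394, 0.374, 0.08])]
wash_bottle [([224.0, 192.0], 0.87, [0.461, 0.556, 0.08])]
timer [([152.0, 387.0], 0.6, [0.719, -0.119, 0.08])]
stopper []
side cam [-0.009  0.843  0.974]
cassette_orange [([224.0, 298.0], 0.68, [0.542, 0.192, 0.08])]
cassette_blue [([196.0, 318.0], 0.82, [0.571, 0.063, 0.08]), ([239.0, 302.0], 0.16, [0.499, 0.229, 0.08])]
cassette_grey [([207.0, 309.0], 0.77, [0.563, 0.116, 0.08]), ([164.0, 314.0], 0.26, [0.674, -0.055, 0.08])]
rack [([239.0, 304.0], 0.59, [0.495, 0.225, 0.08])]
viewer [([133.0, 400.0], 0.81, [0.539, -0.393, 0.08])]
beaker [([175.0, 280.0], 0.6, [0.729, 0.058, 0.08])]
cuvette_block [([287.0, 231.0], 0.57, [0.537, 0.46, 0.08])]

[... 172 characters left out ...]
 []
{'time': 1.2, 'qpos': array([-1.48700647e+00,  2.86313292e-01,  1.57671035e+00, -1.91799700e-05,
        1.27857605e+00, -1.49992483e-01]), 'dq': array([0.00094154, 0.00018766, 0.00051225, 0.00036778, 0.00071303,
       0.00140635]), 'joint_efforts': array([-4.33868154e-04, -4.05968964e+01, -2.92938066e+01, -1.33021786e-04,
        5.57483327e-04, -1.58143126e-05]), 'eef_pos': array([ 0.15639766, -0.65661769,  0.23131038]), 'tcp_rot': array([ 9.93175680e-01,  1.16627903e-01, -9.06194302e-06, -3.82062198e-06]), 'contact_force': array([ 0.63244447,  0.64986031, -0.07365823]), 'wrist_torque': array([-0.00990875, -0.00455831,  0.03163392]), 'finger_force': 0.0, 'opening': 0.9997941603469966}
```

```bash
python3 - <<'E'
import cv2
a=cv2.imread('pics/top.png')[120:270,260:510]; b=cv2.imread('pics/side.png')[80:290,240:480]
cv2.imwrite('pics/topc.png',cv2.resize(a,None,fx=3.2,fy=3.2,interpolation=cv2.INTER_CUBIC)); cv2.imwrite('pics/sidec.png',cv2.resize(b,None,fx=2.8,fy=2.8,interpolation=cv2.INTER_CUBIC))
E
```

```text
(no output)
```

View pics/topc.png

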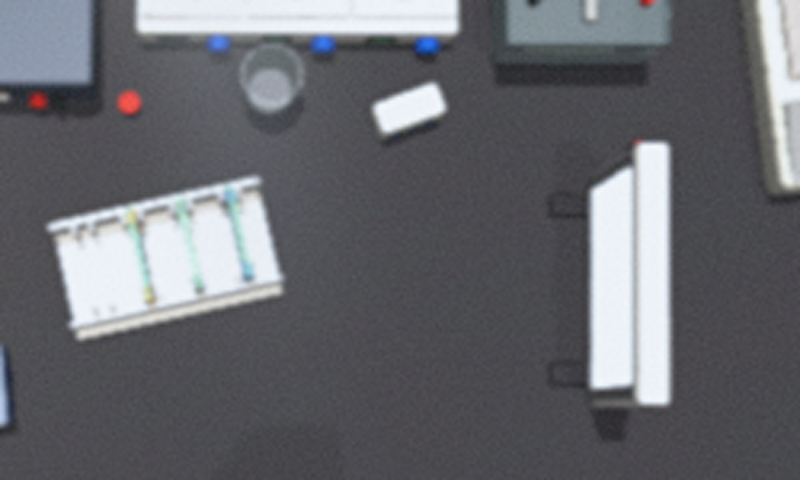

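View pics/sidec.png

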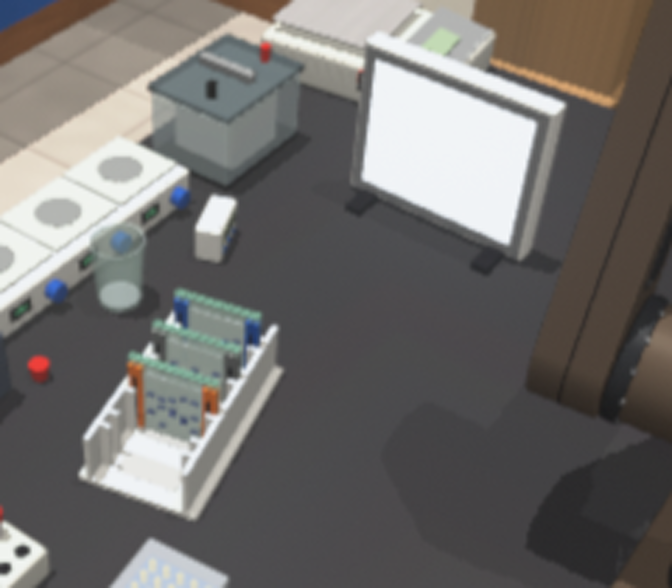

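```bash
cat >> h.py <<'E'
def tc(p,x,y,z): return ray(p,(120+y/3.2-.35,260+x/3.2-.35),z)
E
python3 - <<'E'
from h import *
p=read_camera('top')
def seg(n,a,b,z):
    A,B=tc(p,*a,z),tc(p,*b,z); d=A-B; print(n,A.round(3),B.round(3),'mid',((A+B)/2).round(4),'len',np.linalg.norm(d).round(3),'ang',np.degrees(np.arctan2(d[1],d[0])).round(1))
seg('orange',(131,211),(152,301),.105)
seg('grey',(181,201),(199,291),.105)
seg('blue',(231,190),(249,279),.105)
seg('farwall',(50,227),(260,182),.07)
seg('nearwall',(72,328),(282,288),.07)
seg('viewfront top',(635,143),(635,405),.225)
seg('viewback top',(669,143),(669,405),.225)
g=cv2.cvtColor(p['pixels'],cv2.COLOR_RGB2GRAY).astype(float)
# subpixel front-top edge and rows
s=read_camera('side')
def sc(x,y,z): return ray(s,(80+y/2.8-.35,240+x/2.8-.35),z)
for n,a,b,z in (('lit top',(372,50),(537,122),.205),('lit bottom',(361,180),(521,243),.025)):
    A,B=sc(*a,z),sc(*b,z);print(n,A.round(3),B.round(3),((A+B)/2).round(3),np.linalg.norm(A-B).round(3),np.degrees(np.arctan2(*(A-B)[1::-1])).round(1))
A,B=sc(131,357,.11),sc(220,384,.11);print('orange side',((A+B)/2).round(3),np.linalg.norm(A-B).round(3),np.degrees(np.arctan2(*(A-B)[1::-1])).round(1))
E
```

```text
orange [0.594 0.18  0.105] [0.498 0.157 0.105] mid [0.5458 0.1687 0.105 ] len 0.099 ang 13.7
grey [0.605 0.127 0.105] [0.509 0.107 0.105] mid [0.5568 0.117  0.105 ] len 0.099 ang 11.7
blue [0.617 0.073 0.105] [0.522 0.054 0.105] mid [0.5695 0.0637 0.105 ] len 0.098 ang 11.6
farwall [0.58  0.271 0.07 ] [0.631 0.042 0.07 ] mid [0.6058 0.1563 0.07  ] len 0.235 ang 102.5
nearwall [0.47  0.245 0.07 ] [0.515 0.017 0.07 ] mid [0.4926 0.1313 0.07  ] len 0.232 ang 101.1
viewfront top [ 0.65  -0.329  0.225] [ 0.389 -0.324  0.225] mid [ 0.5195 -0.3266  0.225 ] len 0.26 ang -1.2
viewback top [ 0.65  -0.363  0.225] [ 0.39  -0.357  0.225] mid [ 0.5197 -0.3601  0.225 ] len 0.26 ang -1.3
lit top [ 0.649 -0.353  0.205] [ 0.412 -0.334  0.205] [ 0.53  -0.344  0.205] 0.237 -4.5
lit bottom [ 0.632 -0.333  0.025] [ 0.401 -0.345  0.025] [ 0.516 -0.339  0.025] 0.231 2.9
orange side [0.546 0.169 0.11 ] 0.099 15.0
```

```bash
cat >> h.py <<'E'
from scipy.spatial.transform import Rotation as Ro
def plan(tgt,yaw,s=None):
    s=s or get_state(); R=Ro.from_quat(s['tcp_rot'])
    d=R.inv().apply(np.array(tgt)-s['eef_pos'])/.75
    y=np.radians(yaw); Rt=Ro.from_matrix(np.array([[np.cos(y),np.sin(y),0],[np.sin(y),-np.cos(y),0],[0,0,-1]]).T if 0 else np.array([[np.cos(y),np.sin(y),0],[np.sin(y),-np.cos(y),0],[0,0,-1]]))
    w=np.degrees((R.inv()*Rt).as_rotvec())/60
    print('shift',d.round(4),'twist',w.round(4))
E
python3 - <<'E'
from h import *
s=get_state(); plan([.156,-.657,.38],13.4,s); plan([.45,-.25,.38],12.3,s); 
s2=dict(s,eef_pos=np.array([.45,-.25,.38])); plan([.546,.169,.26],12.3,s2)
E
```

```text
shift [-0.0006  0.0004 -0.1982] twist [ 0.      0.     -0.0001]
shift [ 0.5064 -0.4367 -0.1982] twist [0.     0.     0.0183]
shift [ 0.2539 -0.5138  0.16  ] twist [0.     0.     0.0183]
```

>>> {"fn": "arm_command", "kwargs": {
  "steps": [
    {"translation": [0,0,-0.08],"twist": [0,0,0],"fingers": 1},
    {"translation": [0,0,-0.16],"twist": [0,0,0],"fingers": 1},
    {"translation": [0,0,-0.2],"twist": [0,0,0],"fingers": 1}
  ],
  "grip_force": 40
}}

```text
time: 1.68
eef_pos: [0.1565, -0.6574, 0.3868]
tcp_rot: [0.993, 0.117, -0.0, 0.004]
contact_force: [-0.6, -0.2, 0.3]
opening: 1.002
finger_force: 0.0
```

>>> {"fn": "arm_command", "kwargs": {
  "steps": [
    {"translation": [0.06,-0.052,0],"twist": [0,0,0],"fingers": 1},
    {"translation": [0.12,-0.104,0],"twist": [0,0,0],"fingers": 1},
    {"translation": [0.18,-0.156,0],"twist": [0,0,0],"fingers": 1},
    {"translation": [0.24,-0.208,0],"twist": [0,0,0],"fingers": 1},
    {"translation": [0.3,-0.26,0],"twist": [0,0,0.018],"fingers": 1}
  ]
}}

```text
time: 2.3
eef_pos: [0.3309, -0.4131, 0.3815]
tcp_rot: [0.994, 0.107, 0.0, 0.0]
contact_force: [0.6, 0.3, -0.5]
opening: 1.004
finger_force: 0.0
```

>>> {"fn": "arm_command", "kwargs": {
  "steps": [
    {"translation": [0.06,-0.052,0],"twist": [0,0,0],"fingers": 1},
    {"translation": [0.12,-0.104,0],"twist": [0,0,0],"fingers": 1},
    {"translation": [0.18,-0.156,0],"twist": [0,0,0],"fingers": 1},
    {"translation": [0.206,-0.177,0],"twist": [0,0,0],"fingers": 1}
  ]
}}

```text
time: 2.8
eef_pos: [0.454, -0.2495, 0.3818]
tcp_rot: [0.994, 0.109, 0.0, 0.0]
contact_force: [-0.0, -0.5, 0.1]
opening: 1.0
finger_force: 0.0
```

```bash
python3 -c "
from h import *
s=get_state(); print(s['eef_pos']); plan([.546,.169,.26],12.3,s)"
```

```text
[ 0.4540223  -0.24951571  0.38175283]
shift [ 0.2404 -0.5183  0.1623] twist [ 0.0004 -0.0008  0.0034]
```

>>> {"fn": "arm_command", "kwargs": {
  "steps": [
    {"translation": [0.03,-0.07,0],"twist": [0,0,0],"fingers": 0.1},
    {"translation": [0.06,-0.14,0],"twist": [0,0,0],"fingers": 0.1},
    {"translation": [0.09,-0.21,0.03],"twist": [0,0,0],"fingers": 0.1},
    {"translation": [0.12,-0.28,0.05],"twist": [0,0,0],"fingers": 0.1},
    {"translation": [0.15,-0.34,0.07],"twist": [0,0,0],"fingers": 0.1}
  ]
}}

```text
time: 3.42
eef_pos: [0.5082, 0.023, 0.3287]
tcp_rot: [0.994, 0.108, 0.001, 0.0]
contact_force: [0.0, -0.0, 0.0]
opening: 0.547
finger_force: 0.0
```

>>> {"fn": "arm_command", "kwargs": {
  "steps": [
    {"translation": [0.03,-0.06,0.03],"twist": [0,0,0],"fingers": 0.1},
    {"translation": [0.06,-0.12,0.06],"twist": [0,0,0.003],"fingers": 0.1},
    {"translation": [0.09,-0.178,0.09],"twist": [0,0,0.003],"fingers": 0.1},
    {"translation": [0.09,-0.178,0.092],"twist": [0,0,0.003],"fingers": 0.1}
  ]
}}

```text
time: 3.92
eef_pos: [0.5446, 0.1684, 0.2571]
tcp_rot: [0.994, 0.108, -0.002, -0.0]
contact_force: [-0.1, 0.2, 0.2]
opening: 0.547
finger_force: 0.0
```

```bash
python3 - <<'E'
from h import *
s=get_state(); p=read_camera('wrist'); save(p,'w1')
T=np.eye(4); T[:3,:3]=Ro.from_quat(s['tcp_rot']).as_matrix(); T[:3,3]=s['eef_pos']
M=np.linalg.inv(T@p['T_tool_cam']); p['R'],p['t']=M[:3,:3],M[:3,3]
print(s['eef_pos'],s['opening'],s['time'],p['T_tool_cam'].round(3).tolist())
np.savez('w1.npz',K=p['K'],R=p['R'],t=p['t'])
for q in ('cassette_orange','cassette_grey'):
  print([(x['point'],x['conf'],ray(p,x['point'],.1).round(3)) for x in recognise(p,q)[:2]])
for x in (-.034,.034):
  a=np.radians(12.3); print(proj(p,[.546+x*np.cos(a),.169+x*np.sin(a),.11]))
E
```

```text
[0.5445903  0.16840206 0.25705971] 0.5472806931393647 3.925 [[-0.002, -0.96, -0.279, 0.073], [1.0, -0.002, -0.0, -0.0], [-0.0, -0.279, 0.96, -0.144], [0.0, 0.0, 0.0, 1.0]]
[([175.9, 320.6], 0.56, array([0.549, 0.172, 0.1  ]))]
[([168.9, 369.7], 0.79, array([0.567, 0.124, 0.1  ]))]
(np.float64(213.6720951453155), np.float64(322.42052314795853))
(np.float64(147.5037251268407), np.float64(322.42898843896927))
```

View pics/w1.png

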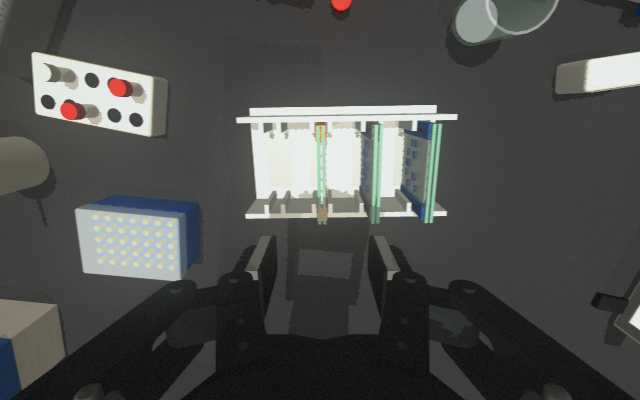

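```bash
python3 - <<'E'
from h import *
p=dict(np.load('w1.npz'))
for z in (.102,.11):
  A,B=ray(p,(123,321.5),z),ray(p,(223,322),z); print(A,B,(A+B)/2,np.linalg.norm(A-B),np.degrees(np.arctan2(*(A-B)[1::-1])))
plan([.549,.169,.15],12.3); plan([.549,.169,.071],12.3)
E
```

```text
[0.6011806  0.18195513 0.102     ] [0.49948442 0.15931411 0.102     ] [0.55033251 0.17063462 0.102     ] 0.10418603102841509 12.551282816951659
[0.60157723 0.18202015 0.11      ] [0.50260244 0.159985   0.11      ] [0.55208983 0.17100258 0.11      ] 0.10139801428947243 12.551282816951645
shift [ 0.005  -0.0038  0.147 ] twist [ 0.0005 -0.0004 -0.0027]
shift [ 0.005  -0.0039  0.2524] twist [ 0.0005 -0.0004 -0.0027]
```

>>> {"fn": "arm_command", "kwargs": {
  "steps": [
    {"translation": [0.005,-0.0045,0.06],"twist": [0,0,-0.003],"fingers": 0.1},
    {"translation": [0.005,-0.0045,0.12],"twist": [0,0,-0.003],"fingers": 0.1},
    {"translation": [0.005,-0.0045,0.17],"twist": [0,0,-0.003],"fingers": 0.1},
    {"translation": [0.005,-0.0045,0.22],"twist": [0,0,-0.003],"fingers": 0.1},
    {"translation": [0.005,-0.0045,0.25],"twist": [0,0,-0.003],"fingers": 0.1}
  ]
}}

```text
time: 4.7
eef_pos: [0.5486, 0.1683, 0.0716]
tcp_rot: [0.994, 0.106, -0.0, 0.0]
contact_force: [-0.1, 0.4, 0.3]
opening: 0.554
finger_force: 0.0
```

>>> {"fn": "arm_command", "kwargs": {
  "steps": [
    {"translation": [0,0,0],"twist": [0,0,0],"fingers": 0.1},
    {"translation": [0,0,0],"twist": [0,0,0],"fingers": -0.5},
    {"translation": [0,0,0],"twist": [0,0,0],"fingers": -0.7},
    {"translation": [0,0,0],"twist": [0,0,0],"fingers": -0.8},
    {"translation": [0,0,0],"twist": [0,0,0],"fingers": -0.8}
  ],
  "grip_force": 40
}}

```text
time: 5.32
eef_pos: [0.5494, 0.1701, 0.0733]
tcp_rot: [0.994, 0.107, 0.001, -0.0]
contact_force: [0.5, -0.0, 0.6]
opening: 0.104
finger_force: 0.6
```

>>> {"fn": "arm_command", "kwargs": {
  "steps": [
    {"translation": [0,0,0],"twist": [0,0,0],"fingers": -1},
    {"translation": [0,0,0],"twist": [0,0,0],"fingers": -1},
    {"translation": [0,0,0],"twist": [0,0,0],"fingers": -1},
    {"translation": [0,0,0],"twist": [0,0,0],"fingers": -1}
  ]
}}

```text
time: 5.82
eef_pos: [0.5494, 0.1702, 0.0733]
tcp_rot: [0.994, 0.107, 0.001, -0.0]
contact_force: [-0.8, 1.8, 4.5]
opening: 0.082
finger_force: 41.0
```

>>> {"fn": "arm_command", "kwargs": {
  "steps": [
    {"translation": [0,0,-0.01],"twist": [0,0,0],"fingers": -1},
    {"translation": [0,0,-0.02],"twist": [0,0,0],"fingers": -1},
    {"translation": [0,0,-0.03],"twist": [0,0,0],"fingers": -1},
    {"translation": [0,0,-0.04],"twist": [0,0,0],"fingers": -1},
    {"translation": [0,0,-0.05],"twist": [0,0,0],"fingers": -1}
  ]
}}

```text
time: 6.45
eef_pos: [0.5482, 0.1698, 0.1102]
tcp_rot: [0.994, 0.107, -0.001, 0.0]
contact_force: [0.0, 0.4, -1.8]
opening: 0.09
finger_force: 39.7
```

>>> {"fn": "arm_command", "kwargs": {
  "steps": [
    {"translation": [0,0,-0.02],"twist": [0,0,0],"fingers": -1},
    {"translation": [0,0,-0.05],"twist": [0,0,0],"fingers": -1},
    {"translation": [0,0,-0.09],"twist": [0,0,0],"fingers": -1},
    {"translation": [0,0,-0.13],"twist": [0,0,0],"fingers": -1},
    {"translation": [0,0,-0.16],"twist": [0,0,0],"fingers": -1}
  ]
}}

```text
time: 7.08
eef_pos: [0.5488, 0.1699, 0.2325]
tcp_rot: [0.994, 0.107, 0.001, 0.0]
contact_force: [-0.3, 0.4, -2.7]
opening: 0.088
finger_force: 39.8
```

>>> {"fn": "arm_command", "kwargs": {
  "steps": [
    {"translation": [0,0,0],"twist": [0,0,0],"fingers": -1},
    {"translation": [0,0,0],"twist": [0,0,0],"fingers": -1}
  ]
}}

```text
time: 7.32
eef_pos: [0.548, 0.1698, 0.2289]
tcp_rot: [0.994, 0.107, -0.001, 0.0]
contact_force: [0.7, -0.1, -3.2]
opening: 0.088
finger_force: 39.9
```

```bash
python3 - <<'E'
from h import *
s=get_state(); print(s['eef_pos'],s['opening'],s['finger_force'],s['contact_force'],s['wrist_torque'])
a=read_camera('side')
c=a['pixels'][80:290,240:480,::-1]; cv2.imwrite('pics/s2.png',cv2.resize(c,None,fx=2.8,fy=2.8,interpolation=cv2.INTER_CUBIC))
s2=dict(s); plan([.522,-.225,s['eef_pos'][2]],-1,s)
E
```

```text
[0.54796587 0.16977253 0.22894897] 0.08818799709036719 39.923256039619446 [ 0.65544568 -0.06265135 -3.16068247] [ 0.00253309  0.00325115 -0.02892486]
shift [-1.461e-01  5.069e-01  2.000e-04] twist [1.000e-04 1.800e-03 2.219e-01]
```

View pics/s2.png

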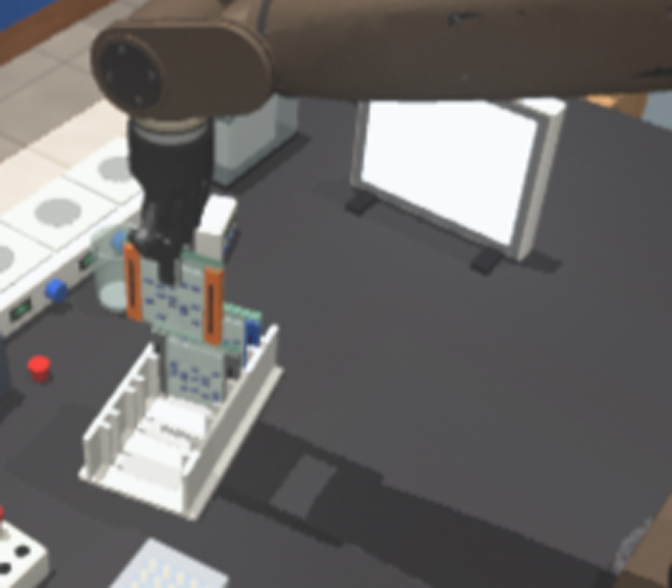

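>>> {"fn": "arm_command", "kwargs": {
  "steps": [
    {"translation": [-0.007,0.025,0],"twist": [0,0,0],"fingers": -1},
    {"translation": [-0.022,0.075,0],"twist": [0,0,0.03],"fingers": -1},
    {"translation": [-0.038,0.13,0],"twist": [0,0,0.06],"fingers": -1},
    {"translation": [-0.053,0.185,0],"twist": [0,0,0.1],"fingers": -1},
    {"translation": [-0.069,0.24,0],"twist": [0,0,0.14],"fingers": -1}
  ]
}}

```text
time: 8.0
eef_pos: [0.5355, -0.0192, 0.2288]
tcp_rot: [0.999, 0.033, -0.001, 0.0]
contact_force: [0.2, 0.3, -2.0]
opening: 0.088
finger_force: 39.8
```

```bash
python3 -c "
from h import *
s=get_state(); print(s['eef_pos'],s['finger_force'],s['contact_force']); plan([.522,-.225,.229],-1,s)"
```

```text
[ 0.53552433 -0.01918479  0.2288042 ] 39.832865595817566 [ 0.23675829  0.31570975 -2.00036645]
shift [-3.620e-02  2.726e-01 -2.000e-04] twist [0.0001 0.0017 0.0802]
```

>>> {"fn": "arm_command", "kwargs": {
  "steps": [
    {"translation": [-0.007,0.055,0],"twist": [0,0,0.03],"fingers": -1},
    {"translation": [-0.015,0.11,0],"twist": [0,0,0.06],"fingers": -1},
    {"translation": [-0.022,0.16,0],"twist": [0,0,0.08],"fingers": -1},
    {"translation": [-0.028,0.21,0],"twist": [0,0,0.08],"fingers": -1},
    {"translation": [-0.033,0.245,0],"twist": [0,0,0.08],"fingers": -1}
  ]
}}

```text
time: 8.62
eef_pos: [0.523, -0.2043, 0.2287]
tcp_rot: [1.0, -0.009, -0.001, -0.0]
contact_force: [-0.1, -0.3, -2.6]
opening: 0.085
finger_force: 39.8
```

>>> {"fn": "arm_command", "kwargs": {
  "steps": [
    {"translation": [-0.002,0.015,0],"twist": [0,0,0],"fingers": -1},
    {"translation": [-0.003,0.027,0.01],"twist": [0,0,0],"fingers": -1},
    {"translation": [-0.003,0.027,0.04],"twist": [0,0,0],"fingers": -1},
    {"translation": [-0.003,0.027,0.07],"twist": [0,0,0],"fingers": -1},
    {"translation": [-0.003,0.027,0.1],"twist": [0,0,0],"fingers": -1}
  ]
}}

```text
time: 9.25
eef_pos: [0.5215, -0.2213, 0.1533]
tcp_rot: [1.0, -0.007, -0.0, -0.0]
contact_force: [-0.0, -0.3, -2.8]
opening: 0.092
finger_force: 39.8
```

>>> {"fn": "arm_command", "kwargs": {
  "steps": [
    {"translation": [0,0,0.015],"twist": [0,0,0],"fingers": -1},
    {"translation": [0,0,0.015],"twist": [0,0,0],"fingers": -1},
    {"translation": [0,0,0.015],"twist": [0,0,0],"fingers": -1}
  ]
}}

```text
time: 9.62
eef_pos: [0.5225, -0.2224, 0.1446]
tcp_rot: [1.0, -0.008, 0.001, 0.0]
contact_force: [0.5, -0.1, -2.8]
opening: 0.09
finger_force: 39.7
```

```bash
python3 - <<'E'
from h import *
s=get_state(); print(s['eef_pos'],s['opening'],s['finger_force'],s['contact_force'],Ro.from_quat(s['tcp_rot']).as_matrix().round(3).tolist(),abs(s['dq']).max())
plan([.522,-.225,.140],-1,s)
a=read_camera('side'); b=read_camera('top')
f=lambda c:cv2.resize(c[:,:,::-1],(400,500),interpolation=cv2.INTER_CUBIC)
cv2.imwrite('pics/s3.png',np.hstack([f(a['pixels'][60:260,300:460]),f(b['pixels'][140:290,390:510])]))
E
```

```text
[ 0.52245715 -0.22241988  0.14460105] 0.09024710482321432 39.74915027618408 [ 0.45441123 -0.05530476 -2.82316248] [[1.0, -0.015, 0.002], [-0.015, -1.0, -0.001], [0.002, 0.001, -1.0]] 0.009538191505884315
shift [-0.0006  0.0034  0.0061] twist [ 0.0009 -0.0015  0.0022]
```

View pics/s3.png

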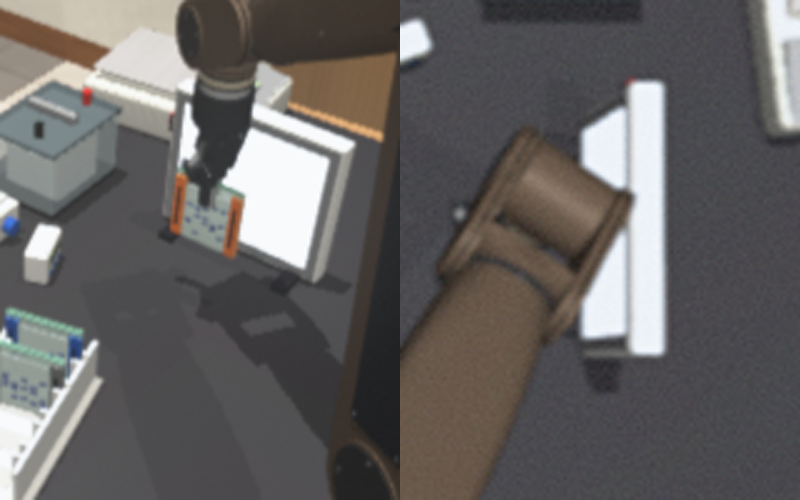

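The orange cassette hangs upright in front of the lit screen (left half, around pixel (205,215)). The blue and grey cassettes are still in the rack, and the arm is still.

```bash
python3 -c "
from h import *
print(sign_off())"
```

```text
the job is handed in; nothing more can be done
None
```

The job is handed in: the orange cassette is held still and upright about 105 mm in front of the light screen, near-centred on the lit area. The blue and grey cassettes stayed in the rack; the judging result was not shown.

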